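Shut and snap down the caps tray under the frame pump

ROBOT

A 6-joint arm with a two-finger parallel gripper is mounted at the origin on the work surface. World frame = base frame: x ahead of the robot, y to its left, z up, the work surface at z = 0. Lengths are in m, angles in rad, forces in N, time in s.
With the tool pointing down it reaches from about 0.3 to 0.775 m from the base axis. Payload 14.6 kg.
Tool frame: the origin (TCP) lies midway between the tips of the shut fingers; the grasp point (between the pads) lies 19 mm behind it; z points along the fingers, y is the line along which they close (so a half turn about z gives the same grasp; the last joint's range is limited). The gripper opens to 85 mm and grips with 20 to 120 N. Pads are 22 mm wide; open, the fingers measure 114 mm over their backs; the gripper's body (76 mm by 85 mm) begins 54 mm behind the grasp point. The pads swing forward as they close: fully open they stand 13 mm farther back than shut.
Start: joints at [-1.4, 0.3, 1.521, -0, 1.321, -0.067], TCP at [0.13, -0.535, 0.231] pointing down, gripper open.
Joint ranges: [-3.03, 3.03], [-0.79, 2.21], [0.23, 2.52], [-1.04, 4.18], [0, 3.07], [-2.55, 2.55]. Speed limits (rad/s): [2.22, 2.22, 2.57, 3.14, 3.14, 3.14].

INTERFACE

Orientations are given as a unit quaternion [w, x, y, z].
In Python, from station import get_obs, capture, sign_off gives the robot as it stands.
- The arm moves only by the tool arm_command, never from a script. Its argument "motion" is a list of rows, each an object of numbers: "tx", "ty", "tz": the shift along the world's x, y, z in mm; "rx", "ry", "rz": the turn, a rotation vector about the world's x, y, z in rad; "hand": the gripper command: -1 is fully open, 1 is shut, values between are in proportion. In form: [{"tx": .., "ty": .., "tz": .., "rx": .., "ry": .., "rz": .., "hand": ..}, ...]. A call has 1 to 10 rows; each row is the pose to reach, as a shift and turn from the pose commanded when the call began; what a row does not reach only later rows make up. A row lasts 1/8 s, in which the tool goes at most 62.5 mm and 10.7 degrees, less where a joint would pass 70% of its speed; a pose out of reach is approached as far as the arm can. A call with a gripper value outside its range is refused whole. The fingers move at their own pace and stop on an object; the grip force is fixed at half the most. Time passes only in rows, so rows that repeat a pose let the fingers close. It gives the time, the measured TCP pose, the force, the opening and the grip force at its end, in the units of the state.
- get_obs(): the state, without advancing time (a new reading comes with each control period).
- capture(name): name is "scene" or "side" or "wrist"; returns a dict with "pixels" (420x560x3 uint8, red, green, blue), "fx", "fy", "cx", "cy" (pixels), "distortion" ([k1, k2, p1, p2, k3] as OpenCV has them; the pictures are not rectified), "R" (3x3) and "t" (3): a world point X has camera coordinates R X + t; the wrist camera has in their place "mount" (4x4, takes a point from camera to tool coordinates, whose origin is the TCP and whose axes are the flange's). Camera axes: x right, y down, z forward; pixel columns grow to the right and rows downward; lengths in m; the calibration is good to about 2 mm. A picture is of the moment at which its call begins: read the wrist's pose just before it. There is no depth.
- sign_off(): hands the job in; it is judged then, once.
The state is a dict: "time_s": time; "qpos": joint angles; "qd": joint speeds; "effort": joint torques, N m; "ee_pos": TCP position; "ee_rot": TCP orientation; "wrist_force": force on the tool from outside, world axes, zero at the start; "moment": the same for the moment, N m; "opening": finger opening in m; "finger_force": force on a finger pad.
Only numpy, scipy, OpenCV 4.12 (cv2) and the standard library are available. Lean on these libraries where they do the work, as an engineer would, in place of code of your own. Each camera call takes 0.05 s, during which the arm holds its last target. There are 200 camera calls.

TASK

Swing the lid of the clear caps tray on the grey pump stand shut, then press its four snap tabs down one after another until each is fully home, working round the rim from the left-side tab, along the rear two, to the right-side tab (left and right as the robot sees them). No tab may be pushed down before the lid is shut. Do not touch the pump clipped above the tray, and leave everything else where it is.

Things in the scene. Friction and masses are not known exactly. Their poses are not given: they have to be found in the camera images.
- stand: Grey plastic pump stand, fixed, 200 x 330 mm base plate. Origin on the table under its middle; z up, y to its left, x from its low front to its high back. It carries a sloping clear caps tray, and two posts (22 x 16 mm) at stand x 74, y +-148 mm, 222 mm tall, hold the pump above the lid's rear edge.
- tray: Clear plastic caps tray fixed on the stand, 130 mm up the slope (its x), 190 mm wide (y), 45 mm deep (z). Origin under the middle of its low front edge, at stand (-40, 0, 22) mm. It slopes 30 deg, rising along stand +x, so its z axis, the shut lid's outward normal, leans 30 deg from vertical towards stand -x (the robot).
- pump: Aluminium frame pump in clips, fixed on the stand. Origin on its axis, at stand (58, 0, 235) mm. Level tube along stand y, 26 mm thick (32 over the handle at +y), y -170 to +170 mm. It is about 100 mm above the rear tabs: a gripper held upright over them strikes it, so lean the tool back towards the robot, about square to the lid. Do not touch.
- lid (a joint): Lid angle about its low front edge, rad: 0 shut, grows opening towards the robot; starts 1.15 to 1.5 (vertical at 1.05). Clear plate 130 mm (hinge to far edge) x 190 x 5 mm, about 0.2 kg. Stiff hinge: stays where left (0.1 N m), falls shut by itself only from below 0.2 to 0.4. The outer face, with the tabs, looks to the robot while open: push it over to +x.
- lid_hinge (a point): Middle of the lid's hinge line, level with the tray's rim, at stand (-62.5, 0, 61) mm. Axes turn with the lid: x from hinge to far edge, y along the hinge (stand y), z out of the outer face, which lies 5 mm out. Between the tabs the face is free for |y| under 25 mm.
- lid_edge (a point): Middle of the lid's far edge, on its outer face; axes as lid_hinge.
- tab_left (a joint): Travel of this snap tab into the lid, m: 0 standing up, 0.008 fully home. Pressed square to the lid its barbs resist with about 5 N all the way, and it stays as deep as it is pushed, so press it to its stop. Ridged grey plastic block on the lid's left (+y) side, 60 mm from the hinge, 82 mm left of the lid's middle; 45 mm along lid x, 26 mm along y.
- tab_left_top (a point): Centre of this tab's top face; 12 mm out from the lid's outer face when up, 4 mm when snapped down. Axes as the lid: z out of the lid.
- tab_rear_left (a joint): Travel of this snap tab into the lid, m: 0 standing up, 0.008 fully home. Pressed square to the lid its barbs resist with about 5 N all the way, and it stays as deep as it is pushed, so press it to its stop. Ridged grey plastic block on the lid's far (rear) edge, left of middle: 115 mm from the hinge, 50 mm left; 26 mm along lid x, 45 mm along y.
- tab_rear_left_top (a point): Centre of this tab's top face; 12 mm out from the lid's outer face when up, 4 mm when snapped down. Axes as the lid: z out of the lid.
- tab_rear_right (a joint): Travel of this snap tab into the lid, m: 0 standing up, 0.008 fully home. Pressed square to the lid its barbs resist with about 5 N all the way, and it stays as deep as it is pushed, so press it to its stop. Ridged grey plastic block on the lid's far (rear) edge, right of middle: 115 mm from the hinge, 50 mm right; 26 mm along lid x, 45 mm along y.
- tab_rear_right_top (a point): Centre of this tab's top face; 12 mm out from the lid's outer face when up, 4 mm when snapped down. Axes as the lid: z out of the lid.
- tab_right (a joint): Travel of this snap tab into the lid, m: 0 standing up, 0.008 fully home. Pressed square to the lid its barbs resist with about 5 N all the way, and it stays as deep as it is pushed, so press it to its stop. Ridged grey plastic block on the lid's right (-y) side, 60 mm from the hinge, 82 mm right of the lid's middle; 45 mm along lid x, 26 mm along y.
- tab_right_top (a point): Centre of this tab's top face; 12 mm out from the lid's outer face when up, 4 mm when snapped down. Axes as the lid: z out of the lid.
- grip_a: Bystander, loose: black hard grip, 125 x 38 mm, lying. Leave it alone. Origin under its middle.
- grip_b: Bystander, loose: second black hard grip, 125 x 38 mm, lying. Leave it alone. Origin under its middle.
- hex_keys: Bystander, loose: steel fold-up hex key set with ring, 105 x 24 x 23 mm. Leave it alone. Origin under its middle.
- lube: Bystander, loose: small dark bottle, 44 mm across, 120 mm tall. Leave it alone. Origin under its middle.
- wrench: Bystander, loose: wrench, 150 mm long, lying flat. Leave it alone. Origin under its middle.
- cup: Bystander, loose: white bowl, 70 mm across, 50 mm tall. Leave it alone. Origin under its middle.
- tape: Bystander, loose: black disc-shaped roll, 70 mm across, 30 mm tall. Leave it alone. Origin under its middle.

How it is judged:
By the outcome, as a careful person would: the job done as asked, in the order asked, and still so for the second after the job is handed in, with the robot touching nothing.
It also fails if it takes over 45 s, if anything falls off the work surface, if the arm or the gripper's body presses on something with over 40 N, if the wrist force passes 120 N, or if a joint passes its speed limit or range.

## Working session

There is one attempt and no reset: what is moved stays moved. The work goes in short steps, Python scripts to look and compute and a tool call to move; the robot and the scene stay as the last step left them, time stands still between calls to the robot, and variables do not carry over. Pictures are saved under pics/ and viewed, at most 10 in all, crops included, and the job is handed in when it is done.

Besides the shell and the picture viewer there is one more tool, called after ">>>" by a JSON object that holds its "api" and its "payload", one argument or row to a line. arm_command: Moves the arm, as the interface text tells. Its arguments: {"type":"object","properties":{"motion":{"type":"array"}},"required":["motion"]}

```bash
mkdir -p pics; cat > h.py <<'E'
import numpy as np, cv2, pickle
from station import get_obs, capture
def snap(n,f):
    c=capture(n); cv2.imwrite('pics/'+f+'.png',np.ascontiguousarray(c['pixels'][:,:,::-1])); pickle.dump(c,open('pics/'+f+'.pkl','wb')); return c
def KD(c): return np.array([[c['fx'],0,c['cx']],[0,c['fy'],c['cy']],[0,0,1.]]),np.array(c['distortion'],float)
def proj(c,P):
    K,D=KD(c); r,_=cv2.Rodrigues(np.array(c['R'],float)); return cv2.projectPoints(np.array(P,float).reshape(-1,1,3),r,np.array(c['t'],float),K,D)[0][:,0]
E
python3 - <<'E'
from h import *
for n in('scene','side'):
    c=snap(n,n+'0'); print(n,np.round(-np.array(c['R']).T@np.array(c['t']),3),np.round(c['R'],2).tolist())
o=get_obs();print({k:np.round(v,3).tolist() for k,v in o.items()})
E
```

```text
scene [ 1.367 -0.361  1.162] [[0.38, 0.92, 0.02], [0.68, -0.27, -0.68], [-0.62, 0.27, -0.73]]
side [0.395 0.781 0.829] [[-0.99, -0.15, -0.02], [-0.08, 0.63, -0.77], [0.13, -0.76, -0.64]]
{'time_s': 0.1, 'qpos': [-1.4, 0.3, 1.522, -0.0, 1.321, -0.067], 'qd': [0.001, -0.003, -0.002, -0.0, -0.0, 0.001], 'effort': [0.001, -54.437, -36.237, -0.0, 0.003, 0.0], 'ee_pos': [0.13, -0.534, 0.231], 'ee_rot': [-0.001, 0.993, 0.119, -0.0], 'wrist_force': [-0.078, 0.334, -0.403], 'moment': [0.049, 0.041, -0.002], 'finger_force': 0.0, 'opening': 0.085}
```

View pics/scene0.png

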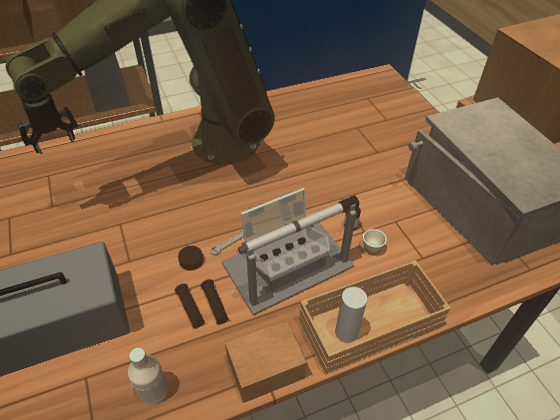

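View pics/side0.png

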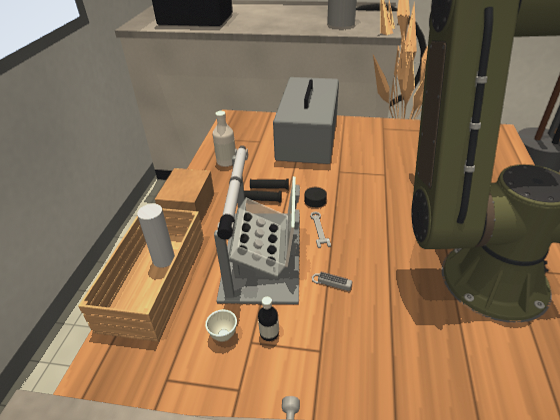

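The scene view shows the stand at about (295,250), with the lid open towards the robot. The side view shows it at about (260,225), with the lid edge-on at (295,205). I'll enlarge both.

```bash
python3 - <<'E'
import cv2
a=cv2.imread('pics/scene0.png')[180:315,215:375];cv2.imwrite('pics/sc.png',cv2.resize(a,None,fx=4,fy=4,interpolation=2)) 
a=cv2.imread('pics/side0.png')[145:310,205:345];cv2.imwrite('pics/sd.png',cv2.resize(a,None,fx=3.6,fy=3.6,interpolation=2))
E
```

```text
(no output)
```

View pics/sc.png

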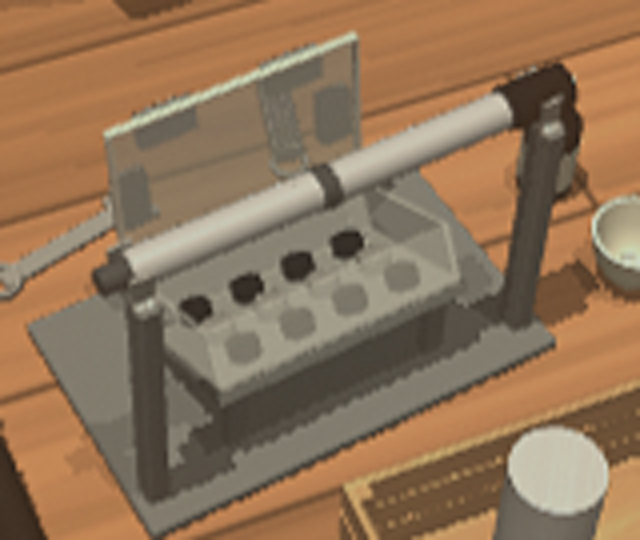

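View pics/sd.png

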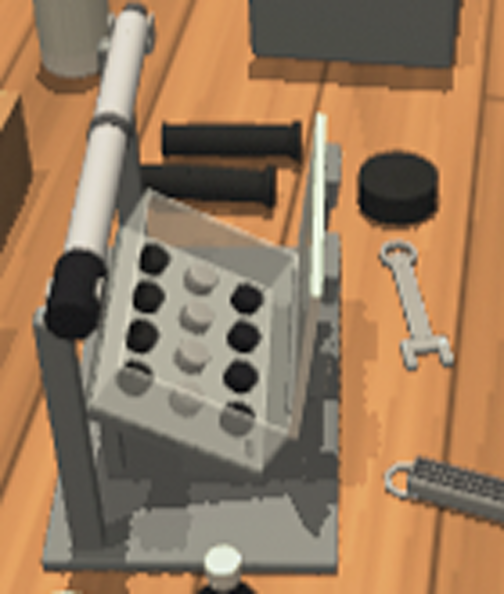

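```bash
cat > fit.py <<'E'
from h import *
from scipy.optimize import least_squares
cs=pickle.load(open('pics/scene0.pkl','rb'));cd=pickle.load(open('pics/side0.pkl','rb'))
def lidP(a,u,y,w): # u from hinge, w out; lid angle a
    s=np.pi/6+a; return [-.0625+u*np.cos(s)-w*np.sin(s),y,.061+u*np.sin(s)+w*np.cos(s)]
def W(p,P): 
    c,s=np.cos(p[2]),np.sin(p[2]);P=np.atleast_2d(P);return np.c_[p[0]+c*P[:,0]-s*P[:,1],p[1]+s*P[:,0]+c*P[:,1],P[:,2]]
def model(p):
    a,t=p[3],p[4]
    A=[[-.1,-.165,t],[.1,.165,t],[.1,-.165,t],lidP(a,.13,-.095,.0025),lidP(a,.13,.095,.0025),[.074,-.148,.222],[.074,.148,.222]]
    B=[[.1,.165,t],[-.1,.165,t],lidP(a,.13,.095,.0025),lidP(a,.13,-.095,.0025),lidP(a,0,.095,.0025)]
    return A,B
a=np.array([[30,325],[553,340],[153,530],[107,133],[357,36],[145,302],[552,122]])/4+[215,180]-.4
b=np.array([[45,564],[338,566],[318,296],[320,115],[293,437]])/3.6+[205,145]-.4
def res(p): A,B=model(p);return np.r_[proj(cs,W(p,A))-a,proj(cd,W(p,B))-b].ravel()
r=least_squares(lambda p:np.r_[res(p),(p[4]-.008)/.003],[.55,0,0,1.3,.008],loss='soft_l1')
if __name__=='__main__':
    print(r.x.round(4));print(res(r.x).reshape(-1,2).round(1).tolist())
    p=r.x
    for a in (p[3],0): print('edge',W(p,lidP(a,.13,0,.005)).round(4))
E
python3 fit.py
```

```text
[ 0.5979 -0.0055  0.1229  1.1923  0.0092]
[[-1.3, -0.8], [0.7, -0.2], [-0.6, 0.9], [0.8, 0.8], [-0.8, 0.8], [0.3, 0.4], [-0.1, 1.4], [0.2, 0.2], [1.5, 0.6], [-0.1, 0.2], [0.7, 1.6], [-0.1, 0.0]]
edge [[ 0.5123 -0.0161  0.1889]]
edge [[6.451e-01 4.000e-04 1.303e-01]]
```

```bash
cat > plan.py <<'E'
from fit import *
from scipy.spatial.transform import Rotation as Rn
p=r.x
def now():
    o=get_obs();q=o['ee_rot'];return np.array(o['ee_pos']),Rn.from_quat([q[1],q[2],q[3],q[0]]),o
def Rt(lean): # lean from vertical
    c,s=np.cos(lean),np.sin(lean);z=np.array([s,0,-c]);y=np.array([0,-1,0]);return Rn.from_euler('z',p[2])*Rn.from_matrix(np.c_[np.cross(y,z),y,z])
L=np.pi/6
def push(a,u=.105,w=.005): return W(p,np.array(lidP(a,u,0,w))-.011*np.array([.866,0,.5]))[0]
E
python3 - <<'E'
from plan import *
e,R,o=now();print('rot',(Rt(L)*R.inv()).as_rotvec().round(3))
print('mount',np.round(capture('wrist')['mount'],3).tolist())
def s(n,X): print(n,((X-e)*1000).round(0))
s('above',W(p,[-.16,0,.24])[0])
s('pre',push(p[3],w=.035))
for a in np.linspace(p[3],0.05,10): s(round(a,2),push(a))
E
```

```text
rot [ 0.093 -0.516 -0.113]
mount [[0.001, -0.964, -0.266, 0.068], [1.0, 0.001, 0.0, 0.001], [0.0, -0.266, 0.964, -0.143], [0.0, 0.0, 0.0, 1.0]]
above [310. 509.   9.]
pre [347. 514. -76.]
1.19 [377. 518. -72.]
1.07 [390. 519. -70.]
0.94 [403. 521. -70.]
0.81 [416. 522. -72.]
0.68 [429. 524. -75.]
0.56 [441. 526. -80.]
0.43 [453. 527. -87.]
0.3 [464. 528. -95.]
0.18 [ 473.  529. -104.]
0.05 [ 482.  530. -114.]
```

>>> {"api": "arm_command", "payload": {
  "motion": [
    {"tx": 40, "ty": 50, "tz": 20, "rx": 0.02, "ry": -0.1, "rz": -0.02, "hand": 1},
    {"tx": 75, "ty": 100, "tz": 30, "rx": 0.04, "ry": -0.22, "rz": -0.05, "hand": 1},
    {"tx": 110, "ty": 150, "tz": 40, "rx": 0.065, "ry": -0.36, "rz": -0.08, "hand": 1},
    {"tx": 145, "ty": 205, "tz": 40, "rx": 0.093, "ry": -0.516, "rz": -0.113, "hand": 1},
    {"tx": 180, "ty": 260, "tz": 40, "rx": 0.093, "ry": -0.516, "rz": -0.113, "hand": 1},
    {"tx": 210, "ty": 315, "tz": 40, "rx": 0.093, "ry": -0.516, "rz": -0.113, "hand": 1},
    {"tx": 240, "ty": 370, "tz": 40, "rx": 0.093, "ry": -0.516, "rz": -0.113, "hand": 1},
    {"tx": 275, "ty": 425, "tz": 40, "rx": 0.093, "ry": -0.516, "rz": -0.113, "hand": 1},
    {"tx": 310, "ty": 480, "tz": 25, "rx": 0.093, "ry": -0.516, "rz": -0.113, "hand": 1},
    {"tx": 310, "ty": 509, "tz": 10, "rx": 0.093, "ry": -0.516, "rz": -0.113, "hand": 1}
  ]
}}

```text
time_s: 1.4
ee_pos: [0.4405, -0.0233, 0.2414]
ee_rot: [-0.015, 0.964, 0.06, 0.259]
wrist_force: [1.3, 0.2, -0.0]
opening: 0.0003
finger_force: 0.0
```

```bash
python3 - <<'E'
from plan import *
snap('side','side1');im=cv2.imread('pics/side1.png')[80:330,190:460];cv2.imwrite('pics/side1c.png',cv2.resize(im,None,fx=2.3,fy=2.3))
snap('wrist','w1')
e,R,o=now();print(e,(Rt(L)*R.inv()).as_rotvec().round(3),o['time_s'],o['wrist_force'],o['opening'])
def s(n,X): print(n,((X-e)*1000).round(0))
s('pre',push(p[3],w=.035))
for a in np.linspace(p[3],0.05,10): s(round(a,2),push(a))
E
```

```text
[ 0.43916397 -0.02138909  0.23937031] [-0.    -0.002 -0.005] 1.5 [-0.04180109 -1.38821812 -0.45597129] -0.0004088989191262454
pre [ 38.   1. -85.]
1.19 [ 67.   5. -81.]
1.07 [ 80.   6. -79.]
0.94 [ 94.   8. -79.]
0.81 [107.   9. -81.]
0.68 [120.  11. -84.]
0.56 [132.  13. -89.]
0.43 [143.  14. -95.]
0.3 [ 154.   15. -103.]
0.18 [ 164.   17. -112.]
0.05 [ 172.   18. -123.]
```

View pics/w1.png

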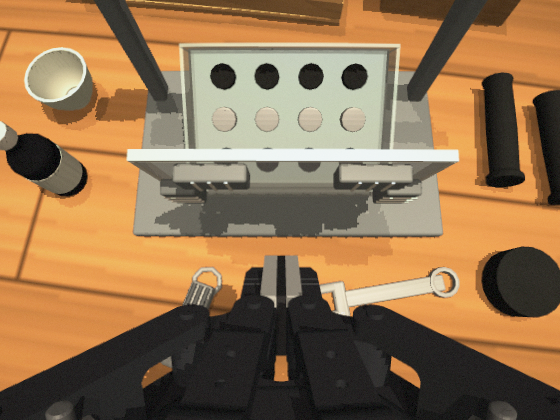

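The wrist view shows the lid edge running from (128,155) to (459,155), the base plate's front corners at (134,236) and (442,236), and the rear rim corners at (181,44) and (399,44). The fingers are centred on the lid. I'll check the model against these points.

```bash
python3 - <<'E'
from plan import *
e,R,o=now();c=pickle.load(open('pics/w1.pkl','rb'))
M=np.array(c['mount']);T=np.eye(4);T[:3,:3]=R.as_matrix();T[:3,3]=e;X=np.linalg.inv(T@M);c['R']=X[:3,:3];c['t']=X[:3,3]
def mdl(p): 
  a=p[3];return [lidP(a,.13,.095,.0),lidP(a,.13,-.095,.0),lidP(a,.13,.095,.005),lidP(a,.13,-.095,.005),[-.1,.165,p[4]],[-.1,-.165,p[4]],lidP(0,.13,.095,0),lidP(0,.13,-.095,0)]
m=np.array([[128,150],[459,150],[128,162],[459,162],[134,235],[442,235],[181,44],[399,44]])
print((proj(c,W(p,mdl(p)))-m).round(1).tolist())
f=lambda q:np.r_[res(q),(proj(c,W(q,mdl(q)))-m).ravel()*.7,(q[4]-.008)/.003]
q=least_squares(f,p,loss='soft_l1').x
print(p.round(4),q.round(4),(proj(c,W(q,mdl(q)))-m).round(1).tolist());np.save('q.npy',q)
E
sed -i "s/^p=r.x/import os\np=np.load('q.npy') if os.path.exists('q.npy') else r.x/" plan.py
```

```text
[[1.6, 1.5], [-14.8, 3.4], [1.1, -2.4], [-14.4, -0.5], [-4.9, 1.3], [-2.3, 3.2], [-5.0, -3.5], [-2.8, -2.3]]
[ 0.5979 -0.0055  0.1229  1.1923  0.0092] [ 0.5981 -0.0076  0.1255  1.1908  0.0087] [[5.3, 1.6], [-11.1, 2.8], [4.8, -2.3], [-10.7, -1.1], [-2.6, 1.8], [-0.4, 2.9], [-2.7, -3.2], [-0.6, -2.5]]
```

>>> {"api": "arm_command", "payload": {
  "motion": [
    {"tx": 20, "ty": 0, "tz": -45, "hand": 1},
    {"tx": 40, "ty": 0, "tz": -82, "hand": 1},
    {"tx": 55, "ty": 2, "tz": -82, "hand": 1},
    {"tx": 68, "ty": 4, "tz": -81, "hand": 1},
    {"tx": 80, "ty": 5, "tz": -79, "hand": 1},
    {"tx": 94, "ty": 6, "tz": -79, "hand": 1},
    {"tx": 107, "ty": 8, "tz": -81, "hand": 1},
    {"tx": 120, "ty": 9, "tz": -84, "hand": 1},
    {"tx": 132, "ty": 11, "tz": -89, "hand": 1},
    {"tx": 143, "ty": 12, "tz": -95, "hand": 1}
  ]
}}

```text
$.motion[0]: bad value
```

```bash
python3 - <<'E'
from plan import *
snap('side','side2');im=cv2.imread('pics/side2.png')[80:330,190:460];cv2.imwrite('pics/side2c.png',cv2.resize(im,None,fx=2.3,fy=2.3))
e,R,o=now();print(e,(Rt(L)*R.inv()).as_rotvec().round(3),o['time_s'],o['wrist_force'])
for a in (.43,.3,.18,.05,0): print(a,((push(a)-e)*1000).round(0))
E
```

```text
[ 0.43930116 -0.0232921   0.24039889] [ 0.    -0.001 -0.001] 1.55 [ 0.37868164 -0.07523081  0.51871845]
0.43 [144.  14. -96.]
0.3 [ 154.   15. -104.]
0.18 [ 164.   16. -113.]
0.05 [ 172.   17. -124.]
0 [ 175.   18. -128.]
```

View pics/side2c.png

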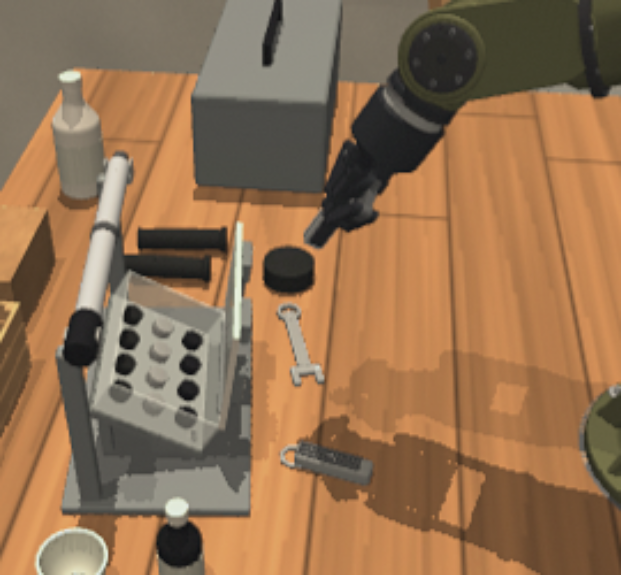

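The call was refused because every key must be given. The view shows the tool still clear of the lid, so I'll resend it in full.

>>> {"api": "arm_command", "payload": {
  "motion": [
    {"tx": 20, "ty": 0, "tz": -45, "rx": 0, "ry": 0, "rz": 0, "hand": 1},
    {"tx": 40, "ty": 1, "tz": -82, "rx": 0, "ry": 0, "rz": 0, "hand": 1},
    {"tx": 55, "ty": 3, "tz": -82, "rx": 0, "ry": 0, "rz": 0, "hand": 1},
    {"tx": 68, "ty": 5, "tz": -81, "rx": 0, "ry": 0, "rz": 0, "hand": 1},
    {"tx": 80, "ty": 6, "tz": -79, "rx": 0, "ry": 0, "rz": 0, "hand": 1},
    {"tx": 94, "ty": 8, "tz": -79, "rx": 0, "ry": 0, "rz": 0, "hand": 1},
    {"tx": 107, "ty": 9, "tz": -81, "rx": 0, "ry": 0, "rz": 0, "hand": 1},
    {"tx": 120, "ty": 11, "tz": -84, "rx": 0, "ry": 0, "rz": 0, "hand": 1},
    {"tx": 132, "ty": 12, "tz": -89, "rx": 0, "ry": 0, "rz": 0, "hand": 1},
    {"tx": 143, "ty": 14, "tz": -96, "rx": 0, "ry": 0, "rz": 0, "hand": 1}
  ]
}}

```text
time_s: 2.8
ee_pos: [0.5833, -0.0114, 0.1448]
ee_rot: [-0.015, 0.964, 0.059, 0.259]
wrist_force: [-0.1, -0.6, -0.2]
opening: -0.0003
finger_force: 0.1
```

```bash
python3 - <<'E'
from plan import *
snap('side','side3');im=cv2.imread('pics/side3.png')[80:330,190:460];cv2.imwrite('pics/side3c.png',cv2.resize(im,None,fx=2.3,fy=2.3))
e,R,o=now();print(e,(Rt(L)*R.inv()).as_rotvec().round(3),o['time_s'],o['wrist_force'])
for a in (.43,.3,.18,.05,0): print(a,((push(a)-e)*1000).round(0))
E
```

```text
[ 0.58372523 -0.01125301  0.14377778] [ 0.001 -0.001  0.004] 2.85 [-1.70954008  0.32608775 -0.80394837]
0.43 [-1.  2.  0.]
0.3 [10.  3. -8.]
0.18 [ 19.   4. -17.]
0.05 [ 28.   5. -27.]
0 [ 31.   6. -31.]
```

View pics/side3c.png

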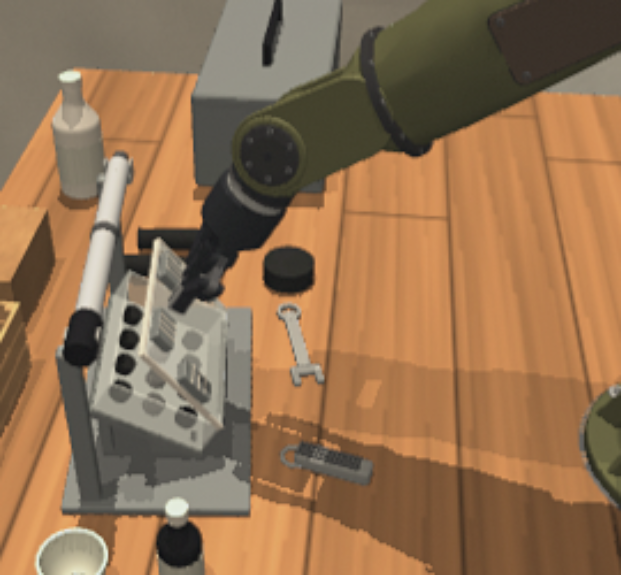

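The lid is swinging over at about 0.45 rad and the tip is between the rear tabs. I'll continue the push.

>>> {"api": "arm_command", "payload": {
  "motion": [
    {"tx": 10, "ty": 2, "tz": -8, "rx": 0, "ry": 0, "rz": 0, "hand": 1},
    {"tx": 19, "ty": 3, "tz": -17, "rx": 0, "ry": 0, "rz": 0, "hand": 1},
    {"tx": 25, "ty": 4, "tz": -23, "rx": 0, "ry": 0, "rz": 0, "hand": 1},
    {"tx": 29, "ty": 4, "tz": -28, "rx": 0, "ry": 0, "rz": 0, "hand": 1},
    {"tx": 31, "ty": 4, "tz": -31, "rx": 0, "ry": 0, "rz": 0, "hand": 1},
    {"tx": 32, "ty": 4, "tz": -32, "rx": 0, "ry": 0, "rz": 0, "hand": 1},
    {"tx": 32, "ty": 4, "tz": -32, "rx": 0, "ry": 0, "rz": 0, "hand": 1}
  ]
}}

```text
time_s: 3.72
ee_pos: [0.614, -0.0075, 0.1136]
ee_rot: [-0.016, 0.964, 0.059, 0.258]
wrist_force: [-10.7, -1.0, 7.2]
opening: -0.0005
finger_force: 5.8
```

```bash
python3 - <<'E'
from plan import *
e,R,o=now();print(e,(Rt(L)*R.inv()).as_rotvec().round(3),o['time_s'],o['wrist_force'])
print(((push(0)-e)*1000).round(1))
def tt(u,y,w): return W(p,lidP(0,u,y,w))[0]
for n,u,y in (('L',.06,.082),('RL',.115,.05),('RR',.115,-.05),('R',.06,-.082)): print(n,[((tt(u,y,w)-e)*1000).round(0).tolist() for w in (.05,.017,.009)])
E
```

```text
[ 0.6139717  -0.00752322  0.11355919] [ 0.001 -0.     0.003] 3.725 [-10.70664307  -0.95417724   7.23134858]
[ 0.4  2.  -1.2]
L [[-61.0, 77.0, 21.0], [-45.0, 79.0, -8.0], [-41.0, 79.0, -15.0]]
RL [[-10.0, 51.0, 48.0], [6.0, 53.0, 20.0], [10.0, 54.0, 13.0]]
RR [[2.0, -48.0, 48.0], [19.0, -46.0, 20.0], [23.0, -46.0, 13.0]]
R [[-41.0, -86.0, 21.0], [-25.0, -84.0, -8.0], [-21.0, -83.0, -15.0]]
```

>>> {"api": "arm_command", "payload": {
  "motion": [
    {"tx": -8, "ty": -1, "tz": 14, "rx": 0, "ry": 0, "rz": 0, "hand": 1},
    {"tx": -25, "ty": -3, "tz": 43, "rx": 0, "ry": 0, "rz": 0, "hand": 1},
    {"tx": -40, "ty": -4, "tz": 70, "rx": 0, "ry": 0, "rz": 0, "hand": 1},
    {"tx": -40, "ty": -4, "tz": 70, "rx": 0, "ry": 0, "rz": 0, "hand": 1},
    {"tx": -40, "ty": -4, "tz": 70, "rx": 0, "ry": 0, "rz": 0, "hand": 1}
  ]
}}

```text
time_s: 4.35
ee_pos: [0.5746, -0.0115, 0.1827]
ee_rot: [-0.015, 0.964, 0.059, 0.258]
wrist_force: [-0.5, 0.1, -0.9]
opening: 0.0001
finger_force: 0.0
```

```bash
python3 - <<'E'
from plan import *
snap('wrist','w4');snap('side','side4')
a=cv2.resize(cv2.imread('pics/w4.png')[:300],(560*5//7,300*5//7));b=cv2.resize(cv2.imread('pics/side4.png')[140:280,200:330],(390,420))
m=np.zeros((420,790,3),np.uint8);m[:a.shape[0],:400]=a;m[:,400:]=b;cv2.imwrite('pics/m4.png',m)
e,R,o=now();print(e,(Rt(L)*R.inv()).as_rotvec().round(3),o['time_s'],o['wrist_force'])
c=pickle.load(open('pics/w4.pkl','rb'))
M=np.array(c['mount']);T=np.eye(4);T[:3,:3]=R.as_matrix();T[:3,3]=e;X=np.linalg.inv(T@M);c['R']=X[:3,:3];c['t']=X[:3,3];pickle.dump((c,e),open('pics/w4c.pkl','wb'))
P=[lidP(0,u,y,.017) for u,y in((.06,.082),(.115,.05),(.115,-.05),(.06,-.082))]
print('tabs wrist px(in montage)',(proj(c,W(p,P))*5/7).round(0).tolist())
def tt(u,y,w): return W(p,lidP(0,u,y,w))[0]
for n,u,y in (('L',.06,.082),('RL',.115,.05)): print(n,[((tt(u,y,w)-e)*1000).round(0).tolist() for w in (.05,.017,.009)])
E
```

```text
[ 0.5744883  -0.01143054  0.18214345] [ 0.001 -0.001  0.003] 4.45 [ 0.77787402 -0.73746279  0.31731678]
tabs wrist px(in montage) [[105.0, 199.0], [137.0, 138.0], [260.0, 137.0], [293.0, 199.0]]
L [[-22.0, 81.0, -48.0], [-6.0, 83.0, -76.0], [-2.0, 83.0, -83.0]]
RL [[29.0, 55.0, -20.0], [46.0, 57.0, -49.0], [50.0, 58.0, -56.0]]
```

View pics/m4.png

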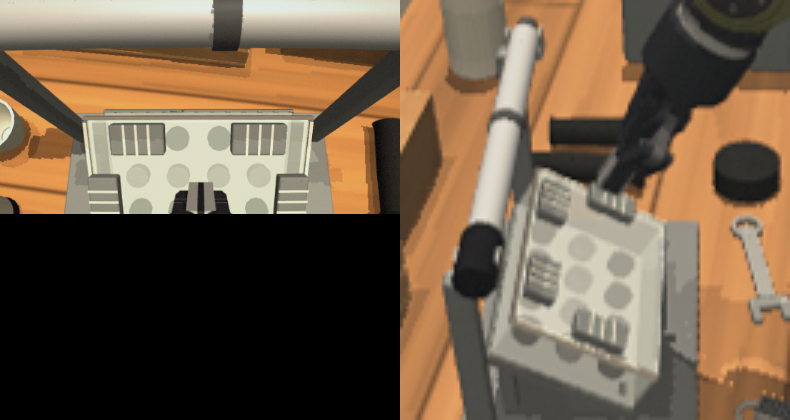

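The lid is shut. All four tabs are standing, and they sit within about 2 px of the model. Next I'll press the left tab.

>>> {"api": "arm_command", "payload": {
  "motion": [
    {"tx": -15, "ty": 45, "tz": -15, "rx": 0, "ry": 0, "rz": 0, "hand": 1},
    {"tx": -22, "ty": 81, "tz": -48, "rx": 0, "ry": 0, "rz": 0, "hand": 1},
    {"tx": -16, "ty": 82, "tz": -58, "rx": 0, "ry": 0, "rz": 0, "hand": 1},
    {"tx": -9, "ty": 83, "tz": -70, "rx": 0, "ry": 0, "rz": 0, "hand": 1},
    {"tx": -6, "ty": 83, "tz": -76, "rx": 0, "ry": 0, "rz": 0, "hand": 1},
    {"tx": -4, "ty": 83, "tz": -79, "rx": 0, "ry": 0, "rz": 0, "hand": 1},
    {"tx": -2, "ty": 83, "tz": -82, "rx": 0, "ry": 0, "rz": 0, "hand": 1},
    {"tx": -1, "ty": 83, "tz": -84, "rx": 0, "ry": 0, "rz": 0, "hand": 1},
    {"tx": -1, "ty": 83, "tz": -85, "rx": 0, "ry": 0, "rz": 0, "hand": 1},
    {"tx": -1, "ty": 83, "tz": -85, "rx": 0, "ry": 0, "rz": 0, "hand": 1}
  ]
}}

```text
time_s: 5.7
ee_pos: [0.5734, 0.0713, 0.0999]
ee_rot: [-0.015, 0.964, 0.059, 0.259]
wrist_force: [-25.4, -2.0, 26.6]
opening: -0.0002
finger_force: 17.6
```

```bash
cat > st.py <<'E'
from plan import *
e,R,o=now();print(e,o['time_s'],np.round(o['wrist_force'],1))
def tt(u,y,w): return W(p,lidP(0,u,y,w))[0]
n=tt(.06,0,1)-tt(.06,0,0);print('F out',round(float(n@o['wrist_force']),1))
for k,u,y in (('L',.06,.082),('RL',.115,.05),('RR',.115,-.05),('R',.06,-.082)): 
    d=e-tt(u,y,0);print(k,'w',round(float(d@n)*1000,1),[((tt(u,y,w)-e)*1000).round(0).tolist() for w in (.06,.018,.007)])
E
python3 st.py
```

```text
[0.57341863 0.07127301 0.09990831] 5.7 [-25.4  -2.   26.6]
F out 35.8
L w 9.7 [[-26.0, -3.0, 43.0], [-5.0, 0.0, 7.0], [0.0, 1.0, -3.0]]
RL w 9.7 [[25.0, -28.0, 71.0], [46.0, -26.0, 34.0], [52.0, -25.0, 25.0]]
RR w 9.7 [[38.0, -128.0, 71.0], [59.0, -125.0, 34.0], [64.0, -124.0, 25.0]]
R w 9.7 [[-5.0, -165.0, 43.0], [16.0, -163.0, 7.0], [21.0, -162.0, -3.0]]
```

>>> {"api": "arm_command", "payload": {
  "motion": [
    {"tx": -10, "ty": -1, "tz": 18, "rx": 0, "ry": 0, "rz": 0, "hand": 1},
    {"tx": -24, "ty": -3, "tz": 45, "rx": 0, "ry": 0, "rz": 0, "hand": 1},
    {"tx": 0, "ty": -15, "tz": 62, "rx": 0, "ry": 0, "rz": 0, "hand": 1},
    {"tx": 25, "ty": -28, "tz": 74, "rx": 0, "ry": 0, "rz": 0, "hand": 1},
    {"tx": 37, "ty": -27, "tz": 53, "rx": 0, "ry": 0, "rz": 0, "hand": 1},
    {"tx": 45, "ty": -26, "tz": 39, "rx": 0, "ry": 0, "rz": 0, "hand": 1},
    {"tx": 48, "ty": -26, "tz": 34, "rx": 0, "ry": 0, "rz": 0, "hand": 1},
    {"tx": 50, "ty": -26, "tz": 31, "rx": 0, "ry": 0, "rz": 0, "hand": 1},
    {"tx": 51, "ty": -26, "tz": 28, "rx": 0, "ry": 0, "rz": 0, "hand": 1},
    {"tx": 51, "ty": -26, "tz": 28, "rx": 0, "ry": 0, "rz": 0, "hand": 1}
  ]
}}

```text
time_s: 6.95
ee_pos: [0.624, 0.0457, 0.1273]
ee_rot: [-0.016, 0.964, 0.059, 0.258]
wrist_force: [-16.3, -0.9, 13.5]
opening: 0.0001
finger_force: 9.9
```

```bash
python3 st.py
```

```text
[0.62402052 0.04571157 0.12734885] 6.95 [-16.3  -0.9  13.5]
F out 19.8
L w 10.0 [[-76.0, 23.0, 16.0], [-56.0, 26.0, -21.0], [-50.0, 26.0, -30.0]]
RL w 10.0 [[-25.0, -3.0, 43.0], [-4.0, -0.0, 7.0], [1.0, 1.0, -3.0]]
RR w 10.0 [[-13.0, -102.0, 43.0], [8.0, -99.0, 7.0], [14.0, -99.0, -3.0]]
R w 10.0 [[-56.0, -140.0, 16.0], [-35.0, -137.0, -21.0], [-30.0, -136.0, -30.0]]
```

>>> {"api": "arm_command", "payload": {
  "motion": [
    {"tx": 0.5, "ty": 0, "tz": -1, "rx": 0, "ry": 0, "rz": 0, "hand": 1},
    {"tx": 0.5, "ty": 0, "tz": -1, "rx": 0, "ry": 0, "rz": 0, "hand": 1}
  ]
}}

```text
time_s: 7.2
ee_pos: [0.6243, 0.0457, 0.1271]
ee_rot: [-0.016, 0.964, 0.059, 0.259]
wrist_force: [-28.4, -1.7, 25.6]
opening: 0.0003
finger_force: 18.1
```

```bash
python3 st.py
```

```text
[0.62432437 0.04574351 0.12713572] 7.2 [-28.4  -1.7  25.6]
F out 36.4
L w 9.7 [[-77.0, 23.0, 16.0], [-56.0, 26.0, -21.0], [-50.0, 26.0, -30.0]]
RL w 9.7 [[-25.0, -3.0, 43.0], [-5.0, -0.0, 7.0], [1.0, 1.0, -3.0]]
RR w 9.7 [[-13.0, -102.0, 43.0], [8.0, -99.0, 7.0], [13.0, -99.0, -3.0]]
R w 9.7 [[-56.0, -140.0, 16.0], [-35.0, -137.0, -21.0], [-30.0, -136.0, -30.0]]
```

>>> {"api": "arm_command", "payload": {
  "motion": [
    {"tx": -10, "ty": -1, "tz": 18, "rx": 0, "ry": 0, "rz": 0, "hand": 1},
    {"tx": -25, "ty": -3, "tz": 45, "rx": 0, "ry": 0, "rz": 0, "hand": 1},
    {"tx": -19, "ty": -53, "tz": 46, "rx": 0, "ry": 0, "rz": 0, "hand": 1},
    {"tx": -14, "ty": -102, "tz": 46, "rx": 0, "ry": 0, "rz": 0, "hand": 1},
    {"tx": -2, "ty": -100, "tz": 25, "rx": 0, "ry": 0, "rz": 0, "hand": 1},
    {"tx": 6, "ty": -99, "tz": 11, "rx": 0, "ry": 0, "rz": 0, "hand": 1},
    {"tx": 9, "ty": -99, "tz": 6, "rx": 0, "ry": 0, "rz": 0, "hand": 1},
    {"tx": 11, "ty": -99, "tz": 2, "rx": 0, "ry": 0, "rz": 0, "hand": 1},
    {"tx": 12, "ty": -99, "tz": 0, "rx": 0, "ry": 0, "rz": 0, "hand": 1},
    {"tx": 12, "ty": -99, "tz": 0, "rx": 0, "ry": 0, "rz": 0, "hand": 1}
  ]
}}

```text
time_s: 8.45
ee_pos: [0.6363, -0.0528, 0.1269]
ee_rot: [-0.016, 0.964, 0.06, 0.258]
wrist_force: [-29.2, -0.9, 23.9]
opening: 0.0003
finger_force: 17.3
```

```bash
python3 st.py
```

```text
[ 0.63630767 -0.05281074  0.12694193] 8.45 [-29.2  -0.9  23.9]
F out 35.2
L w 9.7 [[-89.0, 122.0, 16.0], [-68.0, 124.0, -20.0], [-62.0, 125.0, -30.0]]
RL w 9.7 [[-37.0, 96.0, 44.0], [-17.0, 98.0, 7.0], [-11.0, 99.0, -2.0]]
RR w 9.7 [[-25.0, -3.0, 44.0], [-4.0, -1.0, 7.0], [1.0, -0.0, -2.0]]
R w 9.7 [[-68.0, -41.0, 16.0], [-47.0, -39.0, -20.0], [-42.0, -38.0, -30.0]]
```

>>> {"api": "arm_command", "payload": {
  "motion": [
    {"tx": -10, "ty": -1, "tz": 18, "rx": 0, "ry": 0, "rz": 0, "hand": 1},
    {"tx": -25, "ty": -3, "tz": 45, "rx": 0, "ry": 0, "rz": 0, "hand": 1},
    {"tx": -47, "ty": -22, "tz": 35, "rx": 0, "ry": 0, "rz": 0, "hand": 1},
    {"tx": -69, "ty": -41, "tz": 19, "rx": 0, "ry": 0, "rz": 0, "hand": 1},
    {"tx": -58, "ty": -39, "tz": -2, "rx": 0, "ry": 0, "rz": 0, "hand": 1},
    {"tx": -50, "ty": -38, "tz": -16, "rx": 0, "ry": 0, "rz": 0, "hand": 1},
    {"tx": -46, "ty": -38, "tz": -22, "rx": 0, "ry": 0, "rz": 0, "hand": 1},
    {"tx": -44, "ty": -38, "tz": -26, "rx": 0, "ry": 0, "rz": 0, "hand": 1},
    {"tx": -43, "ty": -38, "tz": -27.5, "rx": 0, "ry": 0, "rz": 0, "hand": 1},
    {"tx": -43, "ty": -38, "tz": -27.5, "rx": 0, "ry": 0, "rz": 0, "hand": 1}
  ]
}}

```text
time_s: 9.7
ee_pos: [0.5932, -0.0907, 0.0995]
ee_rot: [-0.016, 0.964, 0.06, 0.258]
wrist_force: [-33.6, 3.7, 29.6]
opening: -0.0
finger_force: 21.0
```

```bash
python3 st.py
```

```text
[ 0.59321174 -0.09065884  0.09949704] 9.7 [-33.6   3.7  29.6]
F out 42.1
L w 9.7 [[-46.0, 159.0, 43.0], [-25.0, 162.0, 7.0], [-19.0, 163.0, -2.0]]
RL w 9.7 [[6.0, 134.0, 71.0], [26.0, 136.0, 35.0], [32.0, 137.0, 25.0]]
RR w 9.7 [[18.0, 34.0, 71.0], [39.0, 37.0, 35.0], [44.0, 38.0, 25.0]]
R w 9.7 [[-25.0, -3.0, 43.0], [-4.0, -1.0, 7.0], [1.0, -0.0, -2.0]]
```

>>> {"api": "arm_command", "payload": {
  "motion": [
    {"tx": -10, "ty": -1, "tz": 18, "rx": 0, "ry": 0, "rz": 0, "hand": 1},
    {"tx": -30, "ty": -3, "tz": 52, "rx": 0, "ry": 0, "rz": 0, "hand": 1},
    {"tx": -60, "ty": 20, "tz": 95, "rx": 0, "ry": 0, "rz": 0, "hand": 1},
    {"tx": -90, "ty": 50, "tz": 125, "rx": 0, "ry": 0, "rz": 0, "hand": 1},
    {"tx": -100, "ty": 70, "tz": 140, "rx": 0, "ry": 0, "rz": 0, "hand": 1},
    {"tx": -100, "ty": 70, "tz": 140, "rx": 0, "ry": 0, "rz": 0, "hand": 1}
  ]
}}

```text
time_s: 10.45
ee_pos: [0.4941, -0.0205, 0.2397]
ee_rot: [-0.015, 0.964, 0.06, 0.26]
wrist_force: [-0.1, -1.0, -0.1]
opening: 0.0002
finger_force: 0.0
```

```bash
python3 - <<'E'
from h import *
snap('wrist','w9');snap('side','side9')
a=cv2.resize(cv2.imread('pics/w9.png'),(400,300));b=cv2.resize(cv2.imread('pics/side9.png')[140:280,200:330],(390,420))
m=np.zeros((420,790,3),np.uint8);m[:300,:400]=a;m[:,400:]=b;cv2.imwrite('pics/m9.png',m)
E
```

```text
(no output)
```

View pics/m9.png

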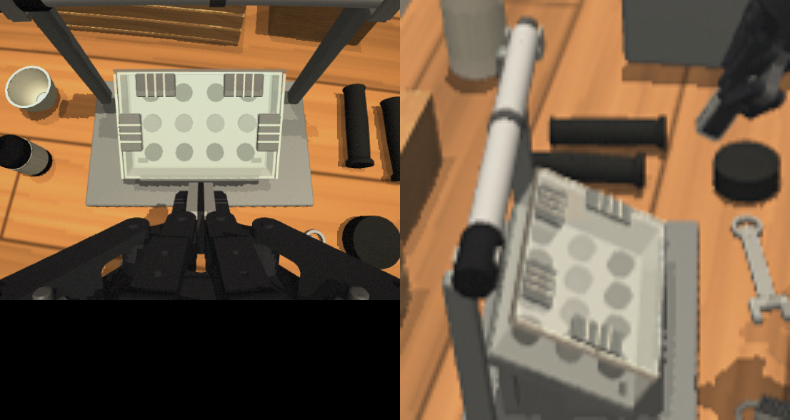

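The lid is shut, all four tabs sit low and even, the tool is clear, and the bystanders haven't moved.

```bash
python3 -c "
from station import sign_off
print(sign_off())"
```

```text
the job is handed in; nothing more can be done
None
```

I swung the lid shut, then pressed all four tabs to their stops in the order left, rear left, rear right, right, with the arm clear of everything at hand-in (10.5 s on the robot's clock). The last press reached 42 N, through the fingertips rather than the gripper's body.

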